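# Stow the rolling pin in its spring clips

### The job

Lift the small rolling pin out of its V rest and snap it sideways, from above, fully down into both spring clips of the rack, with its end still clear of the sprung end stop. Then slide it along in the clips until its end has pushed the stop's plunger in about half its 10 mm travel, so that it cannot rattle, and let go. Be gentle: do not ram the pin down or run the plunger to the bottom, and leave the other things on the table where they are.

Things in the scene. Friction and masses are not known exactly. Their poses are not given: they have to be found in the camera images.
- pin_center (a point): Centre of the plain beech rolling pin: a smooth cylinder 22 mm in diameter and 200 mm long, about 70 g, the same at both ends. The point's x axis runs along the pin; its roll about that axis is arbitrary. At first it lies level in the pin rest, its axis 40 mm above the underside of the rest. Held in its middle it can tilt in the grip: one end may snap in while the other stays proud.
- pin_rest: Fixed wooden foot board 170 x 56 x 8 mm with two white V blocks, each 14 mm long, 66 mm either side of its middle; between them the pin is free to grasp. Origin: middle of the underside; x along the pin that lies in it.
- clip_rack: Fixed dark wooden board, 66 mm wide, 10 mm thick, with two upright C-shaped spring-steel clips, open at the top, 48 mm either side of the origin, and a sprung end stop. Origin: underside, half-way between the clips; x runs along the clips' common axis toward the end stop; z up; the board reaches from x = -80 to +160 mm. A pin fully home has its axis 44 mm above the origin.
- clip_near (a point): The seat in the clip away from the end stop: the point of the clips' axis at the middle of this clip, 44 mm above the rack's origin; axes as the rack. Each clip is 14 mm long along the axis, so 82 mm are free between the two; under the pin there is 23 mm down to the board. In each clip a metal saddle carries the pin. The lips end 60 mm above the rack's origin.
- clip_far (a point): The same for the clip next to the end stop. A pin coming down meets the flared lips with its axis about 17 mm above this seat; spreading the jaws takes 8 to 18 N in all; over the last 4 mm it snaps in by itself and lies on the rigid saddles, on which a further 20 N counts as ramming. Seated, it slides along with a steady 6 to 15 N of friction, enough to hold it against the plunger.
- plunger (a joint): Travel of the end stop's plunger, m: 0 free, 0.010 bottomed. It is a 16 mm rubber-tipped steel rod on the clips' axis, pointing at the clips from a grey block clamped on the board; 1 N at first touch, 4 N half-way, 7 N bottomed, springing back. The block is clamped anew each time: the free face lies at x = 88 to 106 mm in the rack's frame, not measured, so feel (or look) for it.
- dough_cleaver: Bystander: small cleaver lying flat, 216 x 78 x 16 mm. Origin: centre of the underside.
- yoghurt_pot: Bystander: pot 72 mm wide, 71 mm high. Origin: centre of the underside.
- dial_timer: Bystander: round cream timer 61 mm wide, 43 mm high. Origin: centre of the underside.
- salt_shaker: Bystander: shaker 44 mm wide, 90 mm high. Origin: centre of the underside.

How it is judged (in metres and radians):
On the way:
1. the pin is fully down in both clips while its end is still clear of the plunger (horizontal distance between pin_center and clip_rack below 0.045 m and y of pin_center in the frame of clip_rack between -0.002 and 0.002 m and z of pin_center in the frame of clip_rack between 0.042 and 0.0458 m and angle between the x axis of pin_center and the x axis of clip_rack, either way round below 0.04 rad and value of joint plunger below 0.0006 m), for 0.2 s.
At the end, for the whole second after the job is handed in: The pin lies fully home in both clips (axis within 2 mm of the clips' axis, level and in line within 0.04 rad), its end holding the plunger pressed in by 2 to 8 mm, at rest and let go (horizontal distance between pin_center and clip_rack below 0.03 m and y of pin_center in the frame of clip_rack between -0.002 and 0.002 m and z of pin_center in the frame of clip_rack between 0.042 and 0.0458 m and angle between the x axis of pin_center and the x axis of clip_rack, either way round below 0.04 rad and value of joint plunger between 0.002 and 0.008 m and velocity of joint plunger between -0.003 and 0.003 m/s); the robot touches nothing.
It fails at once if the pin is rammed into the rack (more than 40 N between them) (contact force between rolling_pin and clip_rack above 40 N).
It fails at once if the plunger is run to the bottom (pressed in more than 9 mm) (value of joint plunger above 0.009 m).
It fails at once if a bystander is shifted by more than 15 mm (distance of any of dough_cleaver, yoghurt_pot, dial_timer, salt_shaker from where it was at the start of the episode above 0.015 m).
It also fails if it takes over 72 s, if anything falls off the work surface, if the arm or the gripper's body presses on something with over 40 N, if the wrist force passes 120 N, or if a joint passes its speed limit or range.

### The arm

A 6-joint arm with a two-finger parallel gripper is mounted at the origin on a cart in front of the work surface, level with it; the furniture and walls round the work are solid. World frame = base frame: x ahead of the robot, y to its left, z up, the work surface at z = 0. Lengths are in mm, angles in rad, forces in N, time in s.
With the tool pointing down it reaches from about 250 to 725 mm from the base axis. Payload 4 kg.
Tool frame: the origin (TCP) lies at the very end of the fingers, on their centre line; the grasp point (between the pads) lies 19 mm behind it; z points along the fingers, y is the direction in which the jaws open and shut (so a half turn about z gives the same grasp; the last joint's range is limited). The gripper opens to 85 mm and grips with 20 to 120 N. Pads are 22 mm wide; open, the fingers measure 114 mm over their backs; the gripper's body (76 mm by 85 mm) begins 54 mm behind the grasp point. The pads swing forward as they close: fully open they stand 13 mm farther back than shut.
Start: joints at [1.139, 0.241, 0.005, 1.335, 0, 1.571], TCP at [209.251, 454.107, 231.306] pointing down, gripper open.
Joint ranges: [-2.72, 2.72], [-1.05, 1.87], [-1.09, 1.28], [-1.99, 2.15], [-1.42, 1.44], [-3.14, 3.14]. Speed limits (rad/s): [2.79, 2.79, 3.14, 3.14, 3.14, 3.14].

### API

Orientations are given as a rotation vector (axis times angle).
In Python, from plant import manip, hand, solve_ik, vision gives the robot as it stands. The module is installed in compiled form; this text tells all that it offers. Calls block until the motion is done:
- manip.move_to(position, orientation): joint-space move of the TCP to a pose.
- manip.line_to(position, ori=None, max_speed=150, guard=None): straight line of the TCP; ori=None keeps the orientation; max_speed is the mean speed in mm/s. With guard (N) it stops when the force on the tool has changed by that much, and returns True; else False.
- manip.movej(angles): joint-space move.
- hand.move_gripper(opening, f_grip=None): finger opening in mm; f_grip is the grip in N (None keeps the last); returns when the fingers have stopped.
- manip.wait(seconds).
- solve_ik(position, orientation): joint angles nearest the present ones, or None.
- manip.read_state(): the state.
- vision.grab_frame(name): name is "scene" or "top" or "wrist"; returns a dict with "color" (400x640x3 uint8, red, green, blue), "mtx" (3x3 intrinsics, pixels), "k1" (the pictures are not rectified: a ray, as slopes to the right and down, at radius r is drawn at 1 + k1 r^2 times it, then the intrinsics apply), "extrinsics" (4x4, takes a point from world to camera coordinates). Camera axes: x right, y down, z forward; pixel columns grow to the right and rows downward; lengths in mm; the calibration is good to about 2 mm. A picture is of the moment at which its call begins. There is no depth.
A pose or a line that the arm cannot do raises manip.MotionError and nothing moves.
- manip.hand_in(): hands the job in, once; it reports no verdict.
The state is a dict: "clock": time; "q": joint angles; "joint_velocities": joint speeds; "effort": joint torques, N m; "tcp_pos": TCP position; "tcp_rot": TCP orientation; "wrist_force": force on the tool from outside, world axes, zero at the start; "torque": the same for the moment, N m; "width": finger opening in mm.
Only numpy, scipy, OpenCV 4.12 (cv2) and the standard library are available. Lean on these libraries where they do the work, as an engineer would, in place of code of your own. Each camera call takes 0.05 s, during which the arm holds its last target. There are 200 camera calls.

## Working session

There is one attempt and no reset: what is moved stays moved. The work goes in short steps, each a Python script; the robot and the scene stay as the last script left them, time stands still between calls to the robot, and variables do not carry over. Pictures are saved under pics/ and viewed, about 8 in all and at most 12, crops included, and the job is handed in when it is done.

```bash
mkdir -p pics; cat > h.py <<'E'
import numpy as np, cv2
from plant import manip, hand, solve_ik, vision
def grab(n):
    f=vision.grab_frame(n); np.savez(f'{n}.npz',**f); return f
def save(name,im,box=None,s=1):
    if box: im=im[box[1]:box[3],box[0]:box[2]]
    if s!=1: im=cv2.resize(im,None,fx=s,fy=s,interpolation=cv2.INTER_CUBIC)
    cv2.imwrite(f'pics/{name}.png',im[:,:,::-1])
def ray(f,px):
    K=np.array(f['mtx'],float);k=float(f['k1']);E=np.array(f['extrinsics'],float)
    px=np.atleast_2d(px).astype(float)
    p=cv2.undistortPoints(px.reshape(-1,1,2),K,np.array([k,0,0,0,0.]),None,None).reshape(-1,2)
    R,t=E[:3,:3],E[:3,3]
    return -R.T@t,(np.c_[p,np.ones(len(p))])@R
def onz(f,px,z):
    c,d=ray(f,px); return c+d*((z-c[2])/d[:,2:3])
def proj(f,P):
    E=np.array(f['extrinsics'],float)
    r=cv2.Rodrigues(E[:3,:3])[0]
    return cv2.projectPoints(np.atleast_2d(P).astype(float),r,E[:3,3],np.array(f['mtx'],float),np.array([float(f['k1']),0,0,0,0.]))[0].reshape(-1,2)
E
python3 - <<'E'
from h import *
for n in('top','scene'):
    f=grab(n); save(n+'1',f['color'])
    c,d=ray(f,[320,200]); print(n,c.round(1),d.round(3),f['mtx'],f['k1'])
print(manip.read_state())
E
```

```text
top [ 370.1   47.5 1177.1] [[ 0.153 -0.021 -0.988]] [[520.72104709   0.         317.73364135]
 [  0.         520.72104709 203.98360664]
 [  0.           0.           1.        ]] -0.14950540599847623
scene [  99.4 -549.3  585.3] [[ 0.489  0.665 -0.565]] [[417.03511739   0.         322.7572185 ]
 [  0.         417.03511739 200.61469256]
 [  0.           0.           1.        ]] 0.0032236946808095806
{'clock': 0.1, 'q': array([ 1.13902284e+00,  2.41325355e-01,  3.85381750e-03,  1.33518310e+00,
       -3.63297004e-06,  1.57082672e+00]), 'joint_velocities': array([ 0.00091943, -0.00127675,  0.00343675, -0.00049439, -0.00171665,
        0.00039619]), 'effort': array([-9.74376271e-04, -3.73139441e+01,  2.53009665e+01,  1.08508172e-02,
       -6.82854647e-05,  1.69720562e-05]), 'tcp_pos': array([209.00720554, 453.60227263, 230.50614258]), 'tcp_rot': array([-6.72933922e-01, -3.06826949e+00,  2.85214821e-03]), 'wrist_force': array([0.41902658, 0.71306149, 0.30871989]), 'torque': array([ 0.04015379, -0.04503043, -0.01566963]), 'width': 85.83454626058054}
```

View pics/top1.png

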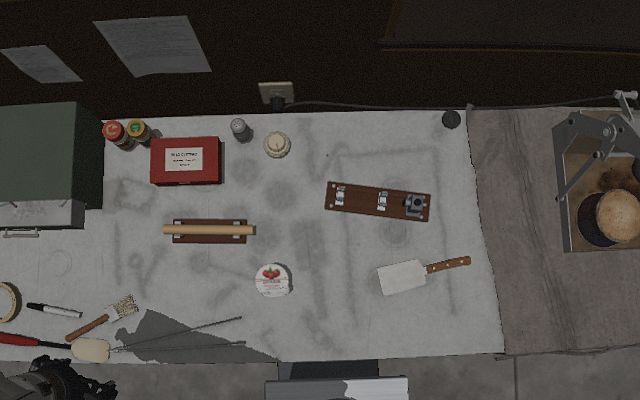

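View pics/scene1.png

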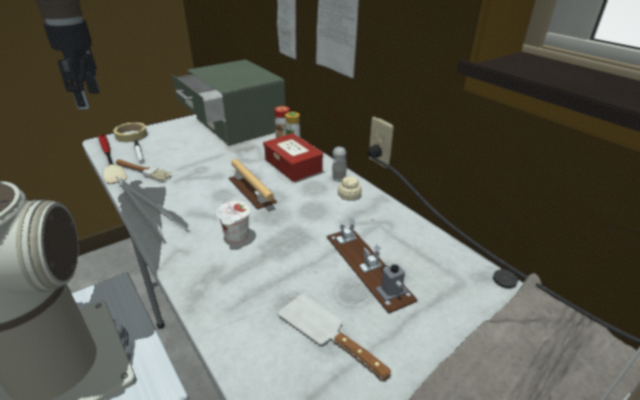

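Top view: pin from about (163,229) to (254,230), rack corners about (327,182), (431,194), (428,221), (325,209), stop block at (416,205). I'll measure both by masks.

```bash
python3 - <<'E'
from h import *
f=dict(np.load('top.npz')); im=f['color']; hsv=cv2.cvtColor(im,cv2.COLOR_RGB2HSV)
def big(m,box):
    z=np.zeros_like(m); x0,y0,x1,y1=box; z[y0:y1,x0:x1]=m[y0:y1,x0:x1]
    z=cv2.morphologyEx(z,cv2.MORPH_CLOSE,np.ones((3,3)))
    cs=cv2.findContours(z,cv2.RETR_EXTERNAL,cv2.CHAIN_APPROX_NONE)[0]
    return max(cs,key=cv2.contourArea)
for p in [(210,230),(210,240),(350,190),(360,205),(210,220)]: print(p,hsv[p[1],p[0]])
pin=big(cv2.inRange(hsv,(5,60,140),(25,200,255)),(150,215,270,250))
print('pin px',cv2.minAreaRect(pin),cv2.boundingRect(pin))
w=onz(f,pin.reshape(-1,2),42)[:,:2].astype(np.float32); print('pin',cv2.minAreaRect(w))
rest=big(cv2.inRange(hsv,(0,40,20),(25,255,255)),(150,210,270,250))
rack=big(cv2.inRange(hsv,(0,60,20),(25,255,130)),(315,175,440,230))
w=onz(f,rack.reshape(-1,2),10)[:,:2].astype(np.float32); r=cv2.minAreaRect(w);print('rack',r,cv2.boxPoints(r))
hull=cv2.convexHull(w); print(cv2.contourArea(hull))
o=im.copy(); cv2.drawContours(o,[pin],-1,(0,255,0),1); 
a=cv2.resize(o[205:250,155:265],None,fx=5,fy=5,interpolation=cv2.INTER_CUBIC)
b=cv2.resize(im[175:228,318:438],None,fx=6,fy=6,interpolation=cv2.INTER_CUBIC)
c=np.zeros((a.shape[0]+b.shape[0],max(a.shape[1],b.shape[1]),3),np.uint8); c[:a.shape[0],:a.shape[1]]=a; c[a.shape[0]:,:b.shape[1]]=b
save('top_crop',c)
E
```

```text
(210, 230) [ 17 100 156]
(210, 240) [ 10 125  61]
(350, 190) [ 11 123  58]
(360, 205) [ 11 139  66]
(210, 220) [ 12 148  62]
pin px ((207.0, 229.5), (5.0, 88.0), 90.0) (163, 227, 89, 6)
pin ((487.56689453125, 274.0067138671875), (196.03118896484375, 11.009848594665527), 88.46471405029297)
rack ((544.1780395507812, -108.85396575927734), (236.47470092773438, 64.1290512084961), 80.93208312988281) [[ 493.8794    -220.56007  ]
 [ 557.20703   -230.66714  ]
 [ 594.4767       2.8521423]
 [ 531.14905     12.959213 ]]
15071.556479951236
```

View pics/top_crop.png

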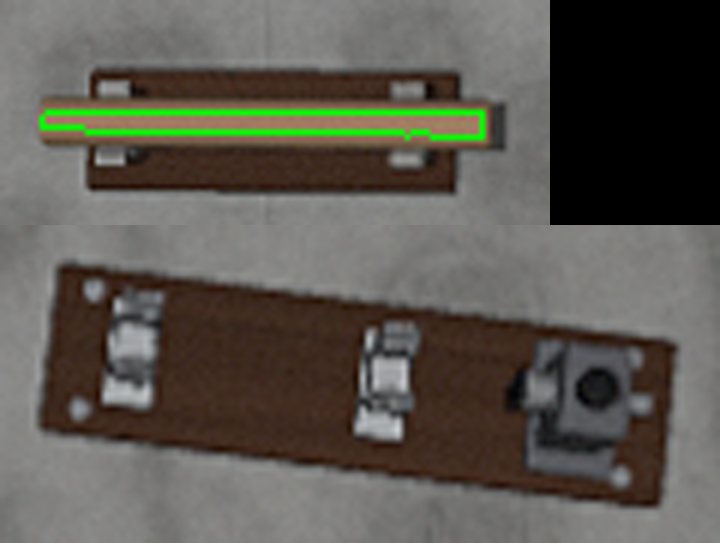

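```bash
cat >> h.py <<'E'
def ori(a,s=1):  # tool down, tool x along +-(cos a, sin a)
    x=s*np.array([np.cos(a),np.sin(a),0]); z=np.array([0,0,-1.]); R=np.c_[x,np.cross(z,x),z]
    return cv2.Rodrigues(R)[0].ravel()
E
python3 - <<'E'
from h import *
for s in(1,-1): print(s,[np.round(solve_ik(np.array(p),ori(np.radians(a),s)),2) for p,a in(([487,274,250],88.5),([550,-70,250],81))])
q=[np.radians(88.5)]
s=1
J=[solve_ik(np.array([487,274,250.]),ori(q[0],s))[5] for s in(1,-1)]
s=(1,-1)[int(np.argmin(np.abs(J)))]
manip.move_to(np.array([487.,274,250]),ori(q[0],s)); f=grab('wrist'); save('w_pin',f['color'])
np.savez('wpin.npz',**f)
c,d=ray(f,[320,200]);print(s,c,d, proj(f,[487,274,40]))
print(manip.read_state()['clock'])
E
```

```text
1 [array([0.51, 0.35, 0.21, 1.43, 0.  , 2.11]), array([-0.13,  0.34,  0.19,  1.42,  0.  ,  1.6 ])]
-1 [array([ 0.51,  0.35,  0.21,  1.43,  0.  , -1.03]), array([-0.13,  0.34,  0.19,  1.42,  0.  , -1.54])]
-1 [485.53230507 204.60360119 391.56401609] [[ 0.01661206  0.26430389 -0.96437555]] [[323.4591243  176.25655034]]
2.375
```

View pics/w_pin.png

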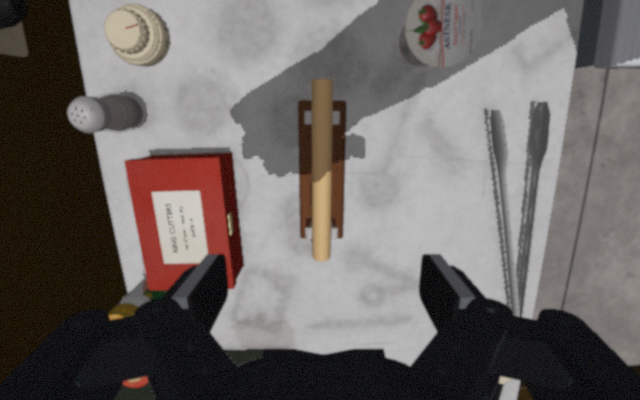

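Wrist view: pin from (322,80) to (322,260), V blocks at about y 118 and 222. Now the rack from the wrist, and fit both.

```bash
python3 - <<'E'
from h import *
f=dict(np.load('wpin.npz')); hsv=cv2.cvtColor(f['color'],cv2.COLOR_RGB2HSV)
print(hsv[150,322],hsv[240,322],hsv[150,305])
m=np.zeros((400,640),np.uint8); m[70:270,295:350]=cv2.inRange(hsv,(8,50,75),(28,255,255))[70:270,295:350]
pts=[]
for r in range(85,255):
    c=np.flatnonzero(m[r]); 
    if len(c): pts.append(((c.min()+c.max())/2,r,c.max()-c.min()+1))
pts=np.array(pts); print('w med',np.median(pts[:,2]))
W=onz(f,pts[:,:2],40)[:,:2]; ok=np.abs(pts[:,2]-np.median(pts[:,2]))<4
b=np.polyfit(W[ok,1],W[ok,0],1); print('pin x at y=274',np.polyval(b,274),'angle',90-np.degrees(np.arctan(b[0])))
rows=np.flatnonzero(m[:,318:326].sum(1)>255*4); print(rows.min(),rows.max(),onz(f,[[322,rows.min()],[322,rows.max()+1]],40))
manip.move_to(np.array([550.,-70,230]),ori(np.radians(81),-1)); f=grab('wrist'); np.savez('wrack.npz',**f); save('w_rack',f['color'])
print(manip.read_state()['clock'])
E
```

```text
[ 16 106 125] [ 18  93 201] [  9 144  55]
w med 22.0
pin x at y=274 489.4685740790971 angle 87.90294545942781
79 260 [[485.84241833 173.08568349  40.        ]
 [491.40374056 375.99668076  40.        ]]
3.7417
```

View pics/w_rack.png

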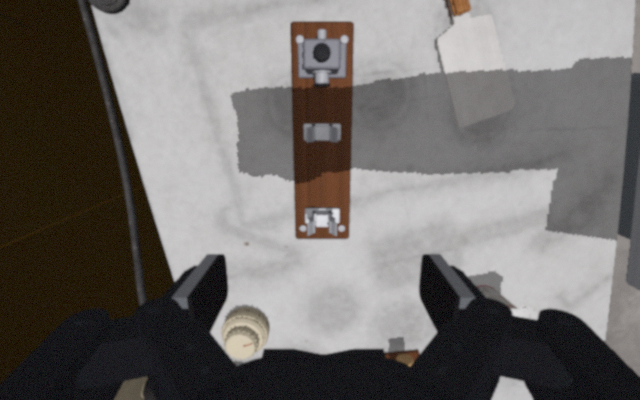

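Rack in wrist view: board rows 22–238, cols 291–354; plunger tip at about (321,84), clips at rows ~132 and ~220.

```bash
python3 - <<'E'
from h import *
f=dict(np.load('wrack.npz')); im=f['color'];hsv=cv2.cvtColor(im,cv2.COLOR_RGB2HSV)
m=np.zeros((400,640),np.uint8); m[10:250,280:365]=cv2.inRange(hsv,(0,80,20),(20,255,160))[10:250,280:365]
L=[];R=[]
for r in range(26,234):
    c=np.flatnonzero(m[r])
    if len(c)>5: L.append((c.min()-.5,r));R.append((c.max()+.5,r))
def fit(P):
    W=onz(f,np.array(P),10)[:,:2]; b=np.polyfit(W[:,1],W[:,0],1)
    for _ in range(4):
        e=np.abs(W[:,0]-np.polyval(b,W[:,1])); k=e<1.2; b=np.polyfit(W[k,1],W[k,0],1)
    print(k.sum(),len(k),b,90-np.degrees(np.arctan(b[0]))); return b
bl,br=fit(L),fit(R)
b=(bl+br)/2; a=np.arctan2(1,b[0]); print('width',(bl-br)[1]*np.sin(a), (np.polyval(bl,-110)-np.polyval(br,-110))*np.sin(a),'ang',np.degrees(a))
rows=np.flatnonzero(m[:,300:345].sum(1)>255*15); print(rows.min(),rows.max())
E2=onz(f,[[322,rows.min()-.5],[322,rows.max()+.5]],10)[:,:2]
d=-np.array([np.cos(a),np.sin(a)]); print('d',d,'len',(E2[0]-E2[1])@d)
mid=E2.mean(0); o=np.array([np.polyval(b,mid[1]),mid[1]])-40*d; print('origin',o)
n=np.array([-d[1],d[0]])
for tip in([321,84],[321,86],[321,82]):
    p=onz(f,tip,44)[0,:2]-o; print('tip',p@d,p@n)
for name in('wrack.npz','top.npz'):
    g=dict(np.load(name))
    for X in(-48,48,95,100): print(name,X,proj(g,[*(o+X*d),44]).round(1))
a1=cv2.resize(im[15:150,280:365],None,fx=4,fy=4,interpolation=cv2.INTER_CUBIC)
save('w_rack_crop',a1)
E
```

```text
207 207 [1.56063245e-01 5.94481002e+02] 81.12978643675203
207 207 [1.60894244e-01 5.32450185e+02] 80.85977257288111
width 61.26622148285739 61.791081224441186 ang 80.99472908982949
22 237
d [-0.15652533 -0.98767395] len 233.21223017964695
origin [552.42486399 -69.66694306]
tip 93.9906282371315 0.5337634672198881
tip 92.17432025355433 0.5350593793397458
tip 95.80201091512114 0.5324768148699661
wrack.npz -48 [[321.6 224.5]]
wrack.npz 48 [[321.6 133. ]]
wrack.npz 95 [[321.6  82.9]]
wrack.npz 100 [[321.6  77.3]]
top.npz -48 [[340.3 193.1]]
top.npz 48 [[383.3 198.6]]
top.npz 95 [[404.2 201.3]]
top.npz 100 [[406.5 201.6]]
```

View pics/w_rack_crop.png

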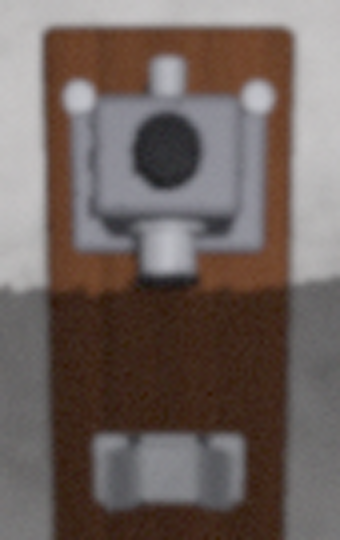

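```bash
cat >> h.py <<'E'
def st(t=''):
    s=manip.read_state(); print(t,'t%.1f'%s['clock'],'p',s['tcp_pos'].round(1),'F',s['wrist_force'].round(1),'M',s['torque'].round(2),'w%.1f'%s['width'])
    return s
E
python3 - <<'E'
from h import *
a=np.radians(88.1); o=ori(a,-1)
hand.move_gripper(55,40)
manip.move_to(np.array([488.5,256,110]),o); st('above')
g=manip.line_to(np.array([488.5,256,21.]),max_speed=60,guard=8); s=st('down %s'%g)
if not g:
    p=s['tcp_pos']; 
    hand.move_gripper(15,40); s=st('closed 40'); hand.move_gripper(15,90); st('closed 90')
E
```

```text
above t5.5 p [489.4 255.4 110.6] F [-0.   0.1  0. ] M [ 0.02  0.04 -0.02] w54.9
down False t7.1 p [488.8 256.2  21.4] F [ 1.  -0.   0.3] M [ 0.06  0.01 -0.01] w54.6
closed 40 t7.5 p [488.2 256.1  21.3] F [-2.3 -0.7  3.7] M [-0.06  0.43  0.02] w20.8
closed 90 t7.7 p [488.3 256.1  21.6] F [-2.1 -0.4  5. ] M [-0.11  0.53  0.04] w19.1
```

```bash
python3 - <<'E'
from h import *
O=np.array([552.4,-69.7]); d=np.array([-.1565,-.9877])
manip.line_to(np.array([488.5,256,130.]),max_speed=120); st('lift')
p=O-4*d
manip.move_to(np.array([*p,120.]),ori(np.radians(81),-1)); manip.wait(.3); st('over')
f=grab('wrist'); g=grab('scene'); t=grab('top')
a=f['color'][0:400,200:460]; 
u=proj(g,[*p,139])[0].astype(int); print(u)
b=cv2.resize(g['color'][u[1]-75:u[1]+75,u[0]-90:u[0]+90],(480,400),interpolation=cv2.INTER_CUBIC)
save('held',np.hstack([a,b]))
E
```

```text
lift t8.8 p [487.9 255.7 129.1] F [-1.  -0.5 -0.3] M [ 0.03 -0.05  0.04] w19.4
over t10.3 p [553.2 -64.7 120.1] F [ 0.1  0.1 -0.4] M [-0.   -0.02 -0.06] w19.4
[361 198]
```

View pics/held.png

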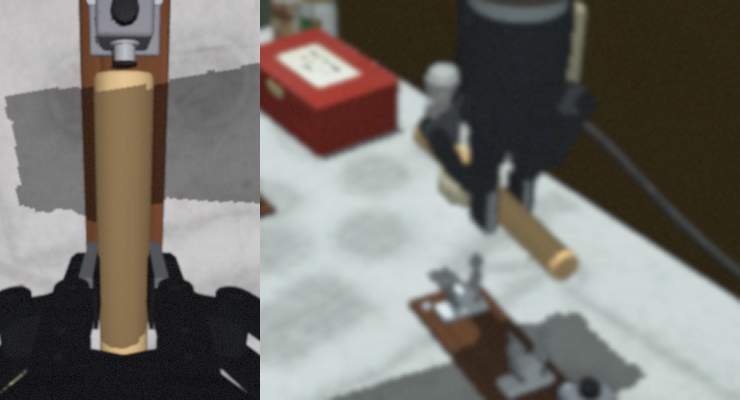

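Held view: pin aligned over the rack in the wrist image, far end rim at about row 71 (x≈325), near the plunger at rows 40–65. Measure end position, yaw and pitch.

```bash
python3 - <<'E'
from h import *
f=dict(np.load('wrist.npz')); hsv=cv2.cvtColor(f['color'],cv2.COLOR_RGB2HSV)
O=np.array([552.4,-69.7]); d=np.array([-.1565,-.9877]); n=np.array([-d[1],d[0]])
m=cv2.inRange(hsv,(10,50,90),(30,255,255)); m[:, :285]=0; m[:,365:]=0
rows=np.flatnonzero(m[:,310:340].sum(1)>255*15); print(rows.min(),rows.max())
for r in range(80,330,30):
    c=np.flatnonzero(m[r]); e=onz(f,[[c.min()-.5,r],[c.max()+.5,r]],139)[:,:2]
    mid=e.mean(0)-O; print(r,c.min(),c.max(),'x%.1f y%.2f w%.1f'%(mid@d,mid@n,np.linalg.norm(e[1]-e[0])))
for z in(139,150): print('end',z,(onz(f,[325,rows.min()-.5],z)[0,:2]-O)@d)
c,_=ray(f,[320,200]); print('cam',(c[:2]-O)@d,(c[:2]-O)@n,c[2])
E
```

```text
69 353
80 285 364 x75.2 y0.28 w28.5
110 295 352 x64.9 y0.62 w21.1
140 295 351 x54.1 y0.79 w21.2
170 296 350 x42.8 y0.77 w21.0
200 297 350 x30.9 y0.57 w21.1
230 287 362 x18.4 y0.14 w30.6
260 300 346 x5.2 y0.73 w19.4
290 301 345 x-8.9 y0.71 w19.2
320 299 347 x-23.8 y0.70 w21.5
end 139 79.05092361383484
end 150 77.75042035569143
cam 64.54761822365703 0.7260281086145497 261.67278708682977
```

```bash
python3 - <<'E'
from h import *
O=np.array([552.4,-69.7]); d=np.array([-.1565,-.9877]); n=np.array([-d[1],d[0]])
p=O-4*d-.4*n
manip.line_to(np.array([*p,48.]),max_speed=70,guard=8); s=st('pre')
for z in np.arange(46,25.5,-1.5):
    g=manip.line_to(np.array([*p,z]),max_speed=20,guard=22); s=st('%.1f %s'%(z,g))
    if g or np.linalg.norm(s['wrist_force'])>24: break
E
```

```text
pre t11.7 p [553.2 -65.8  48.6] F [ 0.3  0.2 -0.3] M [ 0.01 -0.01 -0.02] w19.2
46.0 False t11.9 p [552.7 -65.7  46.2] F [ 0.1  0.2 -0.2] M [-0.01  0.04  0.06] w19.3
44.5 False t12.2 p [552.6 -65.7  44.4] F [-0.1 -0.4 -0.4] M [-0.04  0.03  0.01] w19.8
43.0 False t12.4 p [552.5 -65.7  42.8] F [ 0.2  0.2 -0.3] M [-0.01  0.04  0.01] w19.6
41.5 False t12.7 p [552.5 -65.7  41.3] F [ 0.3 -0.2 -1.1] M [-0.04 -0.06 -0.01] w19.4
40.0 False t12.9 p [552.7 -65.7  40.2] F [-0.9 -0.1  1.2] M [-0.    0.15  0.01] w19.6
38.5 False t13.2 p [553.1 -65.7  39.5] F [-2.1  1.1  6.2] M [0.06 0.38 0.03] w19.1
37.0 False t13.4 p [553.4 -65.8  38.5] F [-2.2 -0.3  7.8] M [0.06 0.43 0.01] w19.5
35.5 False t13.7 p [553.5 -65.8  37.1] F [-3.1  0.7 10. ] M [0.03 0.48 0.02] w19.7
34.0 False t13.9 p [553.6 -65.8  35.8] F [-3.1  1.   9.8] M [0.03 0.47 0.  ] w19.6
32.5 False t14.2 p [553.3 -65.8  33.8] F [-2.   0.6  7. ] M [0.06 0.35 0.01] w19.5
31.0 False t14.4 p [553.1 -65.7  31.9] F [-1.7  0.1  5.7] M [ 0.06  0.29 -0.02] w19.3
29.5 False t14.7 p [552.8 -65.7  29.8] F [-1.3  0.9  3.1] M [-0.02  0.25  0.06] w19.8
28.0 False t14.9 p [552.5 -65.6  27.5] F [-0.1 -0.3  0.2] M [-0.03  0.05 -0.02] w19.3
26.5 False t15.2 p [552.2 -65.7  25.7] F [ 0.3  0.4 -3.3] M [ 0.01 -0.05 -0.02] w19.6
```

```bash
python3 - <<'E'
from h import *
O=np.array([552.4,-69.7]); d=np.array([-.1565,-.9877]); n=np.array([-d[1],d[0]])
p=O-4*d-.4*n
for z in np.arange(25.75,21,-.75):
    g=manip.line_to(np.array([*p,z]),max_speed=15,guard=12); s=st('%.2f %s'%(z,g))
    if g or s['wrist_force'][2]>7: break
f=grab('wrist'); g=grab('scene'); grab('top')
u=proj(g,[*p,44])[0].astype(int); print(u)
b=cv2.resize(g['color'][u[1]-65:u[1]+65,u[0]-78:u[0]+78],(480,400),interpolation=cv2.INTER_CUBIC)
save('seated',np.hstack([f['color'][:,200:460],b]))
E
```

```text
25.75 False t15.4 p [552.2 -65.7  25.2] F [-0.1  0.2 -3.6] M [-0.   -0.05 -0.05] w19.2
25.00 False t15.7 p [552.4 -65.7  24.8] F [ 0.6 -0.6 -3.3] M [ 0.   -0.02  0.09] w19.6
24.25 False t15.9 p [552.5 -65.7  24.5] F [-2.1  0.6  0.3] M [ 0.07  0.29 -0.04] w19.5
23.50 False t16.1 p [552.6 -65.7  24.5] F [-3.8  0.7  5.4] M [ 0.01  0.7  -0.01] w19.5
22.75 False t16.4 p [552.6 -65.7  24.4] F [-5.2  0.9  9.4] M [0.14 1.04 0.02] w19.5
[357 237]
```

View pics/seated.png

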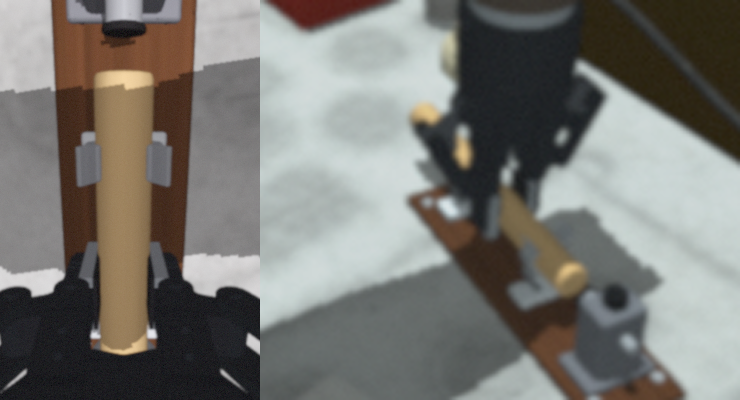

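Both jaws grip the pin, far end at row ~71 and plunger tip at row ~36, a clear gap. Measuring it, then releasing vertical load and sliding in small steps.

```bash
python3 - <<'E'
from h import *
f=dict(np.load('wrist.npz')); O=np.array([552.4,-69.7]); d=np.array([-.1565,-.9877]); n=np.array([-d[1],d[0]])
q=onz(f,[[325,69]],55)[0,:2]-O; print('end',q@d,q@n)
for r,z in((36,44),(36,52),(38,44)): 
    q=onz(f,[[325,r]],z)[0,:2]-O; print('tip',r,z,q@d,q@n)
p=O-4*d-.4*n
manip.line_to(np.array([*p,24.]),max_speed=15); manip.wait(.3); s0=st('relaxed'); 
x0=(s0['tcp_pos'][:2]-O)@d
for k in np.arange(2,9,1.):
    g=manip.line_to(np.array([*(p+k*d),24.]),max_speed=12,guard=25); s=st('%.0f %s'%(k,g))
    print('   dx %.2f Fd %.2f Fn %.2f'%((s['tcp_pos'][:2]-O)@d-x0,s['wrist_force'][:2]@d,s['wrist_force'][:2]@n))
    if g: break
E
```

```text
end 78.58191211646869 -0.41471305007378056
tip 36 44 90.5665874311166 -0.45704051113617084
tip 36 52 88.92972348111921 -0.4203781022493569
tip 38 44 89.93061841308415 -0.4575543457044713
relaxed t17.1 p [552.5 -65.7  24.5] F [-4.4  0.3  5.3] M [0.08 0.75 0.02] w19.3
2 False t17.4 p [552.6 -65.7  24.5] F [-2.3  6.3  5.6] M [ 1.07  0.61 -0.19] w19.2
   dx 0.04 Fd -5.83 Fn -3.28
3 False t17.7 p [552.6 -65.8  24.5] F [-2.6  7.4  5.3] M [ 1.51  0.51 -0.07] w19.7
   dx 0.07 Fd -6.86 Fn -3.71
4 False t17.9 p [552.8 -66.4  24.4] F [-1.   7.9  4.9] M [ 1.69  0.32 -0.01] w19.5
   dx 0.64 Fd -7.62 Fn -2.17
5 False t18.2 p [552.8 -67.2  24.5] F [-1.3  9.6  3.9] M [ 1.77  0.24 -0.01] w19.5
   dx 1.49 Fd -9.28 Fn -2.82
6 False t18.4 p [552.7 -68.2  24.5] F [-0.9  9.6  4.2] M [1.79 0.25 0.  ] w19.1
   dx 2.45 Fd -9.35 Fn -2.38
7 False t18.7 p [552.6 -69.2  24.5] F [-1.5  9.1  4.1] M [ 1.78  0.2  -0.03] w19.2
   dx 3.42 Fd -8.78 Fn -2.94
8 False t18.9 p [552.4 -70.2  24.5] F [-1.2  9.8  3.7] M [ 1.77  0.23 -0.  ] w19.3
   dx 4.44 Fd -9.47 Fn -2.72
```

```bash
python3 - <<'E'
from h import *
O=np.array([552.4,-69.7]); d=np.array([-.1565,-.9877]); n=np.array([-d[1],d[0]])
p=O-4*d-.4*n; x0=-4+.05
for k in np.arange(9,21.5,.75):
    g=manip.line_to(np.array([*(p+k*d),24.]),max_speed=12,guard=25)
    S=[]
    for _ in range(5): manip.wait(.03); S.append(manip.read_state())
    F=np.mean([s['wrist_force'] for s in S],0); x=np.mean([(s['tcp_pos'][:2]-O)@d for s in S])
    print('%.2f x %.2f Fd %.2f Fz %.2f t%.1f'%(k,x,F[:2]@d,F[2],S[-1]['clock']))
    if g or F[:2]@d<-12.6: break
E
```

```text
9.00 x 1.49 Fd -8.90 Fz 4.56 t19.3
9.75 x 2.19 Fd -9.23 Fz 4.40 t19.8
10.50 x 2.94 Fd -9.06 Fz 4.21 t20.2
11.25 x 3.69 Fd -9.36 Fz 5.03 t20.6
12.00 x 4.44 Fd -9.27 Fz 4.21 t21.0
12.75 x 5.20 Fd -8.69 Fz 3.88 t21.4
13.50 x 5.94 Fd -8.58 Fz 4.33 t21.8
14.25 x 6.68 Fd -9.12 Fz 4.30 t22.2
15.00 x 7.44 Fd -9.31 Fz 4.42 t22.7
15.75 x 8.17 Fd -8.86 Fz 4.45 t23.1
16.50 x 8.93 Fd -9.06 Fz 4.41 t23.5
17.25 x 9.45 Fd -9.82 Fz 4.23 t23.9
18.00 x 9.99 Fd -10.44 Fz 4.38 t24.3
18.75 x 10.59 Fd -10.46 Fz 4.47 t24.8
19.50 x 11.19 Fd -10.93 Fz 4.57 t25.2
20.25 x 11.79 Fd -11.44 Fz 4.44 t25.6
21.00 x 12.40 Fd -12.21 Fz 4.34 t26.0
```

```bash
python3 - <<'E'
from h import *
O=np.array([552.4,-69.7]); d=np.array([-.1565,-.9877]); n=np.array([-d[1],d[0]])
p=O-4*d-.4*n
def rd(k):
    S=[]
    for _ in range(5): manip.wait(.03); S.append(manip.read_state())
    F=np.mean([s['wrist_force'] for s in S],0); x=np.mean([(s['tcp_pos'][:2]-O)@d for s in S])
    print('%.2f x %.2f z%.1f Fd %.2f Fn %.2f Fz %.2f t%.1f'%(k,x,S[-1]['tcp_pos'][2],F[:2]@d,F[:2]@n,F[2],S[-1]['clock'])); return x,F[:2]@d
k=21.
while k<23.5:
    k+=.6; manip.line_to(np.array([*(p+k*d),24.]),max_speed=12,guard=25); x,F=rd(k)
    if x>13.7: break
for _ in range(12):
    k-=.8; manip.line_to(np.array([*(p+k*d),24.3]),max_speed=12); x,F=rd(k)
    if F>-1.5: break
f=grab('top'); g=grab('scene'); w=grab('wrist')
u=proj(g,[*(O+40*d),44])[0].astype(int)
b=cv2.resize(g['color'][u[1]-65:u[1]+65,u[0]-78:u[0]+78],(480,400),interpolation=cv2.INTER_CUBIC)
save('pushed',np.hstack([w['color'][:,200:460],b]))
E
```

```text
21.60 x 12.86 z24.5 Fd -11.67 Fn -2.16 Fz 4.63 t26.4
22.20 x 13.34 z24.5 Fd -12.04 Fn -2.16 Fz 4.45 t26.8
22.80 x 13.83 z24.5 Fd -13.23 Fn -2.65 Fz 4.56 t27.2
22.00 x 13.84 z24.5 Fd -10.36 Fn -1.67 Fz 2.58 t27.7
21.20 x 13.84 z24.5 Fd -8.71 Fn -1.49 Fz 2.76 t28.1
20.40 x 13.82 z24.5 Fd -6.66 Fn -1.40 Fz 2.32 t28.5
19.60 x 13.83 z24.5 Fd -5.96 Fn -1.37 Fz 2.71 t28.9
18.80 x 13.86 z24.5 Fd -5.46 Fn -1.12 Fz 2.89 t29.3
18.00 x 13.85 z24.5 Fd -4.17 Fn -0.47 Fz 2.97 t29.8
17.20 x 13.81 z24.5 Fd -0.04 Fn 0.97 Fz 2.95 t30.2
```

View pics/pushed.png

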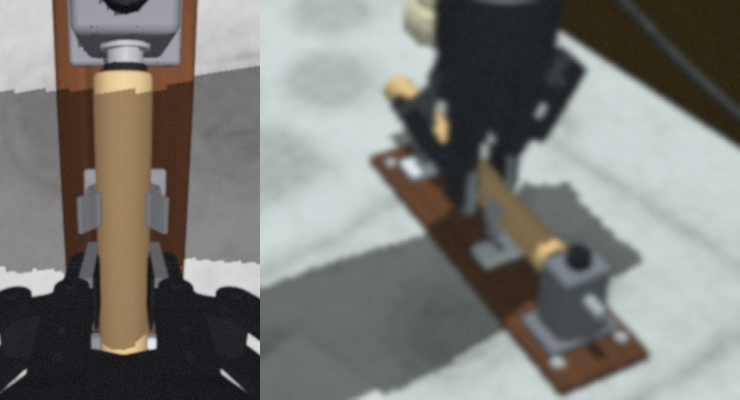

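Pin end is against the plunger (row ~68), compressed by about 4.9 mm from the force kink. Releasing.

```bash
python3 - <<'E'
from h import *
hand.move_gripper(45,40); s=st('open')
manip.line_to(np.array([*s['tcp_pos'][:2],150.]),max_speed=80,guard=8); s=st('up')
O=np.array([552.4,-69.7]); d=np.array([-.1565,-.9877]); n=np.array([-d[1],d[0]])
manip.move_to(np.array([*(O-20*d),230.]),ori(np.radians(81),-1)); manip.wait(.4); st()
w=grab('wrist'); g=grab('scene')
u=proj(g,[*(O+30*d),44])[0].astype(int)
b=cv2.resize(g['color'][u[1]-65:u[1]+65,u[0]-78:u[0]+78],(480,400),interpolation=cv2.INTER_CUBIC)
save('final',np.hstack([w['color'][:,200:460],b]))
hsv=cv2.cvtColor(w['color'],cv2.COLOR_RGB2HSV); m=cv2.inRange(hsv,(10,40,90),(30,140,255)); m[:,:300]=0;m[:,345:]=0
rows=np.flatnonzero(m[:,315:328].sum(1)>255*8); print(rows.min(),rows.max())
for r in range(rows.min()+8,min(rows.max(),280),25):
    c=np.flatnonzero(m[r]); e=onz(w,[[c.min()-.5,r],[c.max()+.5,r]],47)[:,:2]; q=e.mean(0)-O; print('x%.1f y%.2f w%.1f'%(q@d,q@n,np.linalg.norm(e[1]-e[0])))
E
```

```text
open t30.7 p [549.4 -82.6  23.9] F [-0.4 -0.6  0.3] M [ 0.02 -0.01  0.02] w45.1
up t32.4 p [549.  -82.5 149.4] F [ 0.6  0.6 -0.4] M [-0.03  0.02  0.01] w44.6
 t33.2 p [555.1 -50.2 229.1] F [0.3 0.6 0.5] M [0.02 0.02 0.03] w45.3
58 257
x90.4 y0.89 w23.3
x68.2 y0.94 w21.8
x45.2 y0.50 w17.4
x21.3 y0.53 w21.6
x-3.5 y0.57 w22.1
x-29.3 y-1.95 w40.0
x-56.3 y0.13 w19.9
x-84.4 y0.16 w20.4
```

View pics/final.png

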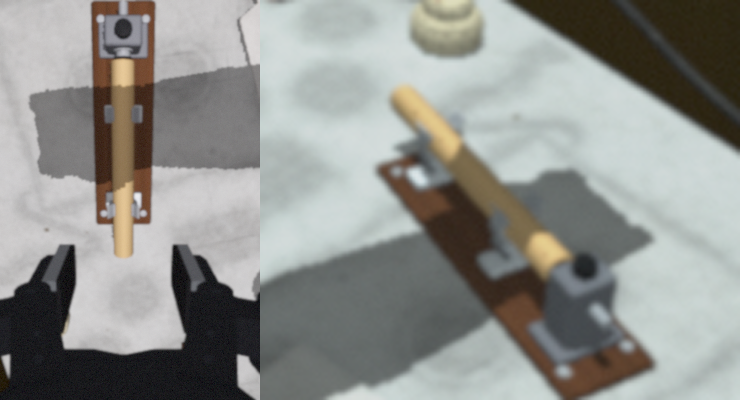

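Wrist: pin along the rack rows 58–257, tip at the plunger. Check levelness in the scene view, comparing the centreline with a level projected axis.

```bash
python3 - <<'E'
from h import *
O=np.array([552.4,-69.7]); d=np.array([-.1565,-.9877]); n=np.array([-d[1],d[0]])
g=dict(np.load('scene.npz')); hsv=cv2.cvtColor(g['color'],cv2.COLOR_RGB2HSV)
m=cv2.inRange(hsv,(12,60,90),(30,255,255))
for X in range(-98,92,9):
    c=proj(g,[*(O+X*d),44])[0]; t=proj(g,[*(O+(X+3)*d),44])[0]-c; t/=np.linalg.norm(t); v=np.array([-t[1],t[0]])
    v*=np.sign(v[1]); s=np.arange(-12,12,.25)
    P=(c+s[:,None]*v).astype(np.float32)
    val=cv2.remap(m,P[:,0].reshape(1,-1),P[:,1].reshape(1,-1),cv2.INTER_LINEAR).ravel()>127
    h=proj(g,[*(O+X*d),54])[0]-c
    if val.any(): print(X,'mid %.2f lo %.2f hi %.2f'%(s[val].mean(),s[val].min(),s[val].max()),'px per mm up %.2f'%(-(h@v)/10), 'px per mm n %.2f'%((proj(g,[*(O+X*d+10*n),44])[0]-c)@v/10))
E
```

```text
-98 mid 0.75 lo -3.00 hi 4.50 px per mm up 0.26 px per mm n -0.37
-89 mid 0.88 lo -3.25 hi 5.00 px per mm up 0.26 px per mm n -0.38
-80 mid 0.88 lo -3.25 hi 5.00 px per mm up 0.26 px per mm n -0.38
-71 mid -0.38 lo -3.50 hi 2.75 px per mm up 0.26 px per mm n -0.38
-62 mid -0.88 lo -3.50 hi 1.75 px per mm up 0.27 px per mm n -0.38
-53 mid -0.75 lo -3.75 hi 2.25 px per mm up 0.27 px per mm n -0.39
-44 mid 0.88 lo -4.00 hi 5.75 px per mm up 0.27 px per mm n -0.39
-35 mid 0.75 lo -4.00 hi 5.50 px per mm up 0.27 px per mm n -0.39
-26 mid 1.38 lo -2.75 hi 5.50 px per mm up 0.27 px per mm n -0.40
-17 mid 1.12 lo -3.00 hi 5.25 px per mm up 0.28 px per mm n -0.40
-8 mid 1.50 lo -3.25 hi 6.25 px per mm up 0.28 px per mm n -0.40
1 mid 1.12 lo -3.25 hi 5.50 px per mm up 0.28 px per mm n -0.40
10 mid 1.25 lo -3.50 hi 6.00 px per mm up 0.28 px per mm n -0.41
19 mid 1.12 lo -3.75 hi 6.00 px per mm up 0.29 px per mm n -0.41
28 mid 0.88 lo -4.00 hi 5.75 px per mm up 0.29 px per mm n -0.41
37 mid -1.25 lo -4.00 hi 1.50 px per mm up 0.29 px per mm n -0.42
46 mid -0.88 lo -4.25 hi 2.50 px per mm up 0.29 px per mm n -0.42
55 mid 0.75 lo -4.50 hi 6.00 px per mm up 0.30 px per mm n -0.42
64 mid 0.50 lo -4.75 hi 5.75 px per mm up 0.30 px per mm n -0.43
73 mid 0.75 lo -4.75 hi 6.25 px per mm up 0.30 px per mm n -0.43
82 mid 0.88 lo -5.00 hi 6.75 px per mm up 0.30 px per mm n -0.43
91 mid 0.62 lo -5.25 hi 6.50 px per mm up 0.31 px per mm n -0.44
```

The pin is level to about 0.1 px over its length, and a proud end would show as more than 2 px. Handing in.

```bash
python3 -c "
from h import *
st(); manip.hand_in()"
```

```text
t33.4 p [555.3 -50.1 229.5] F [0.6 0.1 0.6] M [ 0.03  0.03 -0.05] w44.9
the job is handed in; nothing more can be done
```

The pin is snapped into both clips, holds the plunger pressed in about 4.9 mm by my estimate, and has been let go. I handed the job in at about 33 s; no verdict is reported.

**What I did**
- **Pressing in:** I gripped the pin 18 mm off its centre and pressed it down from above at about 10 N peak. It snapped in and came to a stop at about 9 N, with its end still 10–12 mm short of the plunger by the camera.
- **Sliding:** It slid along against about 9 N of steady friction. The force began to rise at 13 mm of slide, and I pushed 4.8 mm past that point. I then took the push off before opening the fingers and moving clear.

**Last checks**
- **Level:** in the scene view the pin is level to about 0.1 px (roughly 0.4 mm) over its length.
- **In line:** the wrist view shows it within about 1 mm of the rack's axis, apart from one bad sample where the colour mask failed.
- **Plunger:** the spring force rose by about 4 N, which agrees with half travel. I did not measure the travel again after letting go.

**Disagreements and gaps**
- The wrist camera put the plunger face 1–3 mm nearer than the pin actually met it, so I went by the force.
- The scene view shows the whole pin about 0.8 px (3 mm) off the expected line. It is nearly the same along the whole pin, so I took it as calibration error.
- I did not measure the bystanders again. The arm's path stayed clear of them and no unexpected contact force showed.

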